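# Roll a guide shaft onto the line of the check plate

## Robot

A 6-joint arm with a two-finger parallel gripper is mounted at the origin on a cart in front of the work surface, level with it; the furniture and walls round the work are solid. World frame = base frame: x ahead of the robot, y to its left, z up, the work surface at z = 0. Lengths are in m, angles in rad, forces in N, time in s.
With the tool pointing down it reaches from about 0.375 to 0.9 m from the base axis. Payload 3.1 kg.
Tool frame: the origin (TCP) lies on the centre line of the jaws, within the pads' length; the fingertips stand 22 mm ahead of it and the grasp point (between the pads) lies 3 mm ahead of it; z points along the fingers, y is the line along which they close (so a half turn about z gives the same grasp; the last joint's range is limited). The gripper opens to 85 mm and grips with 20 to 120 N. Pads are 22 mm wide; open, the fingers measure 114 mm over their backs; the gripper's body (76 mm by 85 mm) begins 54 mm behind the grasp point. The pads swing forward as they close: fully open they stand 13 mm farther back than shut.
Start: joints at [0.969, 0.527, 1.433, -0, 1.181, -0.178], TCP at [0.257, 0.57, 0.253] pointing down, gripper open.
Joint ranges: [-3.08, 3.08], [-0.75, 2.2], [0.22, 2.44], [-1.43, 4.57], [0, 2.65], [-2.85, 2.85]. Speed limits (rad/s): [2.79, 2.79, 3.14, 3.14, 3.14, 3.14].

## Interface

Orientations are given as a unit quaternion [x, y, z, w].
In Python, from station import manip, vision, workorder gives the robot as it stands (manip), with the cameras (vision) and the job (workorder).
- The arm moves only by the tool send_path, called after "Call:" as a command line: name --pt "numbers of a row" for each row, then --argument value for the rest. Schema: {"type":"object","properties":{"ticks":{"type":"array","items":{"type":"array","items":{"type":"number"},"minItems":5,"maxItems":5},"minItems":1,"maxItems":20},"grip_force":{"type":"number"},"only":{"type":"string"},"quiet":{"type":"boolean"},"lines":{"type":"string"}},"required":["ticks"],"additionalProperties":false}. ticks is a list of rows, 1 to 20 of them, each of 5 numbers: dx, dy, dz in parts of the range, where 1.0 means 100 cm, then a turn about the tool's z in parts of the range, where 1.0 means 2 rad, then the opening from 0.0 (shut) to 1.0 (fully open); each row is the pose to reach, as a shift and turn from the pose commanded when the call began, along the tool's axes at that moment; what a row does not reach only later rows make up. A row lasts 1/10 s, in which the tool goes at most 0.05 m and 0.15 rad, less where a joint would pass 70% of its speed; a pose out of reach is approached as far as the arm can. The fingers move at their own pace and stop on an object; grip_force is the grip in N (left out, the last holds). Time passes only in rows, so rows that do not move let the fingers close. The tool returns the time, the measured TCP pose, the force, the opening and the grip force at its end. only (a regular expression) keeps the lines of the reply that match it, lines (a string "A,B") keeps lines A to B, and quiet returns only ok. Shift and turn numbers lie between -1 and 1, and a call with a number outside is refused. Input that does not fit is refused with a message, and nothing moves.
- manip.sense(): the state, without advancing time (a new reading comes with each control period).
- vision.snapshot(name): name is "side" or "top"; returns a dict with "pixels" (480x640x3 uint8, red, green, blue), "range_z" (480x640 float32, m along the optical axis (not along the pixel's ray), 0 where there is no reading), "fov_y" (degrees; the focal length in pixels is half the picture's height over the tangent of half this angle, whatever the lens; pixels are square), "cx", "cy" (the principal point, pixels), "R" (3x3) and "t" (3): a world point X has camera coordinates R X + t. Camera axes: x right, y down, z forward; pixel columns grow to the right and rows downward; lengths in m; the calibration is good to about 2 mm. A picture is of the moment at which its call begins.
- workorder.sign_off(): hands the job in; it is judged then, once.
The state is a dict: "t": time; "q": joint angles; "qd": joint speeds; "tau": joint torques, N m; "tcp_pos": TCP position; "tool_rot": TCP orientation; "force": force on the tool from outside, world axes, zero at the start; "ft_torque": the same for the moment, N m; "finger_gap": opening from 0.0 (shut) to 1.0 (fully open); "gripper_force": force on a finger pad.
Only numpy, scipy, OpenCV 4.12 (cv2) and the standard library are available. Lean on these libraries where they do the work, as an engineer would, in place of code of your own. Each camera call takes 0.05 s, during which the arm holds its last target. There are 200 camera calls.

## Task

Two steel guide shafts lie on the roll-check plate, one on each side of its brass line. With a fingertip on top of the longer shaft, roll it along the plate (really turning, not dragged) until it rests right over the brass line and lies along it. Do not grip or lift it, leave the shorter shaft and the other things where they are, and finish clear of everything.

Things in the scene. Friction and masses are not known exactly. Their poses are not given: they have to be found in the camera images.
- plate: Fixed flat dark steel plate lying on the table, 150 mm (its x) by 250 mm (its y) by 12 mm thick. Origin: centre of its underside, so its top is 12 mm above the origin. z up. A flush brass line 5 mm wide and 144 mm long runs along the plate's x axis through the plate's middle (y = 0). The shafts roll along the plate's y axis.
- long_shaft: Loose bright steel cylinder lying on the plate, diameter 24 mm, length 100 mm, 0.2 kg. Origin: its middle, 12 mm above the plate's top (shaft top: 24 mm). x lies along its axis; y and z turn as it rolls, z starts up. Starts 70 to 100 mm from the line on either side, within 0.05 rad of parallel. Rolls stiffly, soon stops when let go. A finger on top moves twice as far as the shaft.
- short_shaft: Loose bright steel shaft of the same make, 24 mm in diameter but only 60 mm long, about 0.12 kg, lying 73 to 97 mm from the line on the other side. Origin and axes as for the long one. To be left where it lies.
- screw_box: Brown cardboard screw box, 47 x 60 x 25 mm, standing on the table to the right of the plate; origin: centre of its underside. Bystander.
- vice_jaw: Grey U-shaped metal vice jaw, 36 x 54 x 32 mm, standing on the table beyond the plate; origin: centre of its underside. Bystander.
- tape_roll: Roll of amber tape lying flat, 61 mm across, 12 mm high, on the table to the right of the screw box; origin: centre of its underside. Bystander.

How it is judged:
On the way, in this order (a step that is already met when the one before it is completed fails the run):
1. the long shaft has rolled half over while lying on the plate (angle between long_shaft's own z axis and vertical above 2.3 rad and height (world z) of long_shaft below 0.028 m), for 0.02 s.
2. it has rolled on, three quarters of a turn or more, still lying on the plate (angle between long_shaft's own z axis and vertical below 1.57 rad and height (world z) of long_shaft below 0.028 m), for 0.02 s.
At the end, for the whole second after the job is handed in: The long shaft lies at rest on the plate with its middle within 6 mm of the centre of the brass line and within 30 mm of the line's middle, parallel to the line within 0.12 rad (7 degrees); the short shaft and the three bystanders are within 20 mm of where they started (y of long_shaft in the frame of plate between -0.006 and 0.006 m and x of long_shaft in the frame of plate between -0.03 and 0.03 m and z of long_shaft in the frame of plate between 0.021 and 0.027 m and angle between the x axis of long_shaft and the x axis of plate, either way round below 0.12 rad and linear speed of long_shaft below 0.005 m/s and distance of each of short_shaft, screw_box, vice_jaw, tape_roll from where it was at the start of the episode below 0.02 m); the robot touches nothing.
It fails at once if a shaft is lifted off the plate (more than 8 mm) (height (world z) of any of long_shaft, short_shaft above 0.032 m).
It fails at once if the long shaft falls off the plate (height (world z) of long_shaft below 0.017 m).
It fails at once if the short shaft or a bystander is moved by more than 20 mm (distance of any of short_shaft, screw_box, vice_jaw, tape_roll from where it was at the start of the episode above 0.02 m).
It also fails if it takes over 61 s, if anything falls off the work surface, if the arm or the gripper's body presses on something with over 40 N, if the wrist force passes 120 N, or if a joint passes its speed limit or range.

## Working session

There is one attempt and no reset: what is moved stays moved. The work goes in short steps, Python scripts to look and compute and a tool call to move; the robot and the scene stay as the last step left them, time stands still between calls to the robot, and variables do not carry over. Pictures are saved under pics/ and viewed, at most 10 in all, crops included, and the job is handed in when it is done.

```bash
ls; mkdir -p pics; python3 - <<'E'
from station import manip, vision, workorder
import cv2,numpy as np
s=manip.sense();print(s['tcp_pos'],s['tool_rot'],s['force'],s['finger_gap'])
for n in("top","side"):
    p=vision.snapshot(n);cv2.imwrite(f"pics/{n}0.png",p["pixels"][:,:,::-1]);np.savez(f"{n}0.npz",**p);print(n,p["fov_y"],p["R"],p["t"])
E
```

```text
pics
station.py
[0.25659556 0.56917064 0.25233027] [ 2.10305067e-01  9.77635209e-01 -1.00339203e-03 -4.11169267e-04] [-0.45144485  0.24956372 -0.01858366] 0.9998784145447254
top 45.493096613410614 [[ 0.00905103 -0.9999583  -0.00121933]
 [-0.99529146 -0.00889109 -0.09651869]
 [ 0.09650382  0.00208718 -0.99533043]] [0.04027523 0.54730525 1.11965127]
side 51.87159465040763 [[-0.98933428 -0.1444779   0.01854242]
 [-0.08059651  0.43691843 -0.89588308]
 [ 0.12133378 -0.88782229 -0.44390279]] [0.55462983 0.08775417 1.13649558]
```

View pics/top0.png

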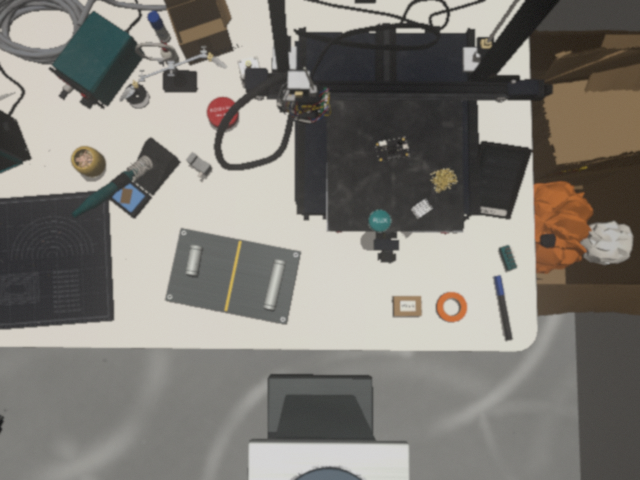

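View pics/side0.png

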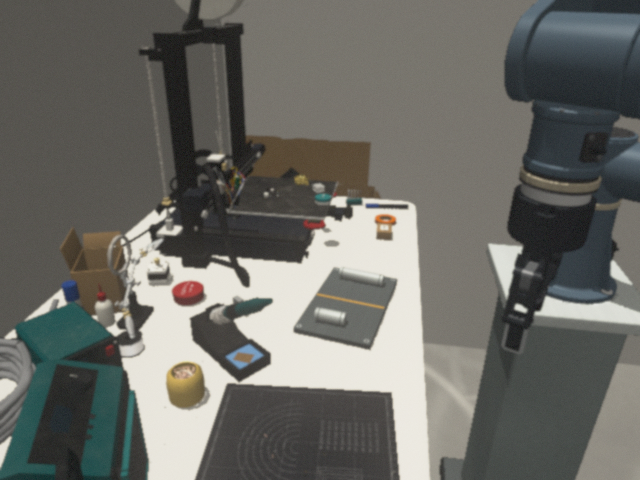

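The top view shows the plate centred near pixel (233,276). The brass line runs from (240,241) to (227,310), the long shaft lies right of it at (274,284), and the short shaft is left of it at (193,261). The side view agrees. Next I measure them.

```bash
cat > h.py <<'E'
import numpy as np,cv2
def cast(p,uv,z):
    f=240/np.tan(np.radians(float(p["fov_y"]))/2);uv=np.atleast_2d(uv).astype(float)
    d=np.c_[(uv[:,0]-float(p["cx"]))/f,(uv[:,1]-float(p["cy"]))/f,np.ones(len(uv))]@p["R"]
    c=-p["R"].T@p["t"];return c+d*((z-c[2])/d[:,2])[:,None]
def axis(P):
    c=P[:,:2].mean(0);w=np.linalg.svd(P[:,:2]-c,full_matrices=False)[2][0];return c,w*np.sign(w[0])
def rect(p,m,z):
    # midpoint, long-direction, size of the min area rect of the mask's rays at height z
    v,u=np.nonzero(m);P=cast(p,np.c_[u,v],z)[:,:2].astype(np.float32)
    b=cv2.boxPoints(cv2.minAreaRect(P));e=[b[1]-b[0],b[2]-b[1]];e.sort(key=np.linalg.norm)
    w=e[1]/np.linalg.norm(e[1]);return b.mean(0),w*np.sign(w[0]),[np.linalg.norm(x)*1e3 for x in e],P.mean(0)
def look(p,roi):
    x0,y0,x1,y1=roi;M=np.zeros((480,640),bool);M[y0:y1,x0:x1]=1
    hsv=cv2.cvtColor(p["pixels"],cv2.COLOR_RGB2HSV);h,s,v=[hsv[:,:,i] for i in range(3)]
    br=M&(s>110)&(h>12)&(h<35)&(v>90)
    dark=(M&(v<140)|br).astype(np.uint8)
    n,l,st,_=cv2.connectedComponentsWithStats(dark);k=1+st[1:,4].argmax()
    c=max(cv2.findContours((l==k).astype(np.uint8),0,1)[0],key=cv2.contourArea)
    pm=cv2.fillPoly(np.zeros((480,640),np.uint8),[cv2.convexHull(c)],1)
    inn=cv2.erode(pm,np.ones((5,5)))>0
    sh=(inn&(v>115)&(s<60)).astype(np.uint8)
    n,l,st,_=cv2.connectedComponentsWithStats(sh);o=np.argsort(-st[1:,4])[:2]+1
    return pm,br,[l==k for k in o]
E
python3 - <<'E'
import numpy as np
from h import *
for n,roi,(i) in(("top",(150,215,312,335),0),("side",(285,260,405,350),0)):
    p=dict(np.load(n+"0.npz"));pm,br,sh=look(p,roi);print(n,pm.sum(),br.sum(),[s.sum() for s in sh])
    for nm,m,z in(("plate",pm,.012),("brass",br,.012),("A",sh[0],.028),("B",sh[1],.028)):
        c,w,e,mean=rect(p,m,z);print(nm,c.round(4),"ang",np.arctan2(w[1],w[0]).round(3),np.round(e,1),"mean",mean.round(4))
    for m in sh:
        v,u=np.nonzero(m);r=p["range_z"][v,u];f=240/np.tan(np.radians(float(p["fov_y"]))/2)
        C=np.c_[(u-p["cx"])/f*r,(v-p["cy"])/f*r,r];X=(C-p["t"])@p["R"];print(" depth pts",np.median(X,0).round(4),np.percentile(X[:,2],[5,95]).round(4))
E
```

```text
top 9295 177 [np.int64(556), np.int64(324)]
plate [0.4792 0.1938] ang 1.384 [151.  250.6] mean [0.4787 0.1937]
brass [0.4799 0.1947] ang -0.182 [  5.2 141.9] mean [0.4782 0.1949]
A [0.464 0.11 ] ang -0.216 [ 22.3 101.6] mean [0.4642 0.1102]
B [0.5109 0.2727] ang -0.169 [21.6 60.9] mean [0.5109 0.2727]
 depth pts [0.4646 0.1097 0.0337] [0.0275 0.038 ]
 depth pts [0.5106 0.2717 0.0336] [0.0252 0.0378]
side 5354 111 [np.int64(374), np.int64(160)]
plate [0.4778 0.2052] ang 1.386 [152.4 259.4] mean [0.4791 0.22  ]
brass [0.4781 0.1958] ang -0.182 [  6.3 139.1] mean [0.4755 0.196 ]
A [0.5115 0.2717] ang -0.16 [38.7 64.3] mean [0.5104 0.2718]
B [0.4648 0.1246] ang -0.15 [18.5 99.6] mean [0.4588 0.1236]
 depth pts [0.5099 0.2788 0.031 ] [0.0115 0.036 ]
 depth pts [0.4568 0.1233 0.0273] [0.0233 0.0313]
```

The manual's scale: turns go in shares of 2 rad. Converting my numbers, -0.24 rad / 2 = -0.12.

Call:
send_path --pt "-0.04 -0.04 0 -0.06 0" --pt "-0.08 -0.07 0 -0.12 0" --pt "-0.12 -0.11 0 -0.12 0" --pt "-0.16 -0.14 0 -0.12 0" --pt "-0.2 -0.18 0 -0.12 0" --pt "-0.24 -0.21 0 -0.12 0" --pt "-0.28 -0.25 0 -0.12 0" --pt "-0.31 -0.28 0 -0.12 0" --pt "-0.34 -0.31 0 -0.12 0" --pt "-0.38 -0.343 0 -0.12 0" --pt "-0.38 -0.343 0.05 -0.12 0" --pt "-0.38 -0.343 0.09 -0.12 0" --pt "-0.38 -0.343 0.13 -0.12 0" --pt "-0.38 -0.343 0.13 -0.12 0" --pt "-0.38 -0.343 0.13 -0.12 0" --grip_force 20

```text
t: 1.6
tcp_pos: [0.462, 0.1008, 0.1231]
tool_rot: [0.092, 0.996, -0.0, -0.001]
force: [0.5, 0.3, -0.2]
finger_gap: -0.003
gripper_force: 0.0
```

```bash
cat > m.py <<'E'
import sys
from h import *
from scipy.spatial.transform import Rotation as Ro
from station import manip, vision, workorder
O=np.array([.479,.1942]);a=-.184;X=np.array([np.cos(a),np.sin(a)]);Y=np.array([-X[1],X[0]])
s=manip.sense();r=Ro.from_quat(s["tool_rot"]).as_matrix();d=s["tcp_pos"][:2]-O
print("t",s["t"],"tcp plate x,y",np.round([d@X,d@Y],4),"z",s["tcp_pos"][2].round(4),"toolx ang vs plate",np.arctan2(r[:2,0]@Y,r[:2,0]@X).round(3),"tool z",r[:,2].round(3),"F",np.round(s["force"],1),"gap",round(s["finger_gap"],3))
E
python3 m.py
python3 - <<'E'
from station import manip, vision, workorder
import cv2
p=vision.snapshot("side");cv2.imwrite("pics/s1.png",cv2.resize(p["pixels"][150:360,270:550,::-1],None,fx=2.8,fy=2.8))
E
```

```text
t 1.6 tcp plate x,y [ 0.0004 -0.0949] z 0.1231 toolx ang vs plate -3.141 tool z [-0.002  0.    -1.   ] F [ 0.5  0.3 -0.2] gap -0.003
```

View pics/s1.png

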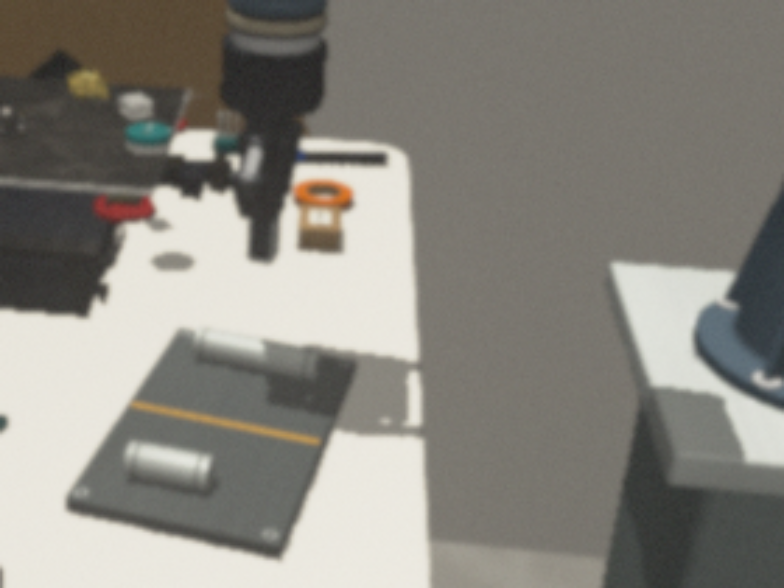

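The closed fingertip, at crop (262,258), hangs above the long shaft, which is at (255,352). Now I descend to touch it.

Call:
send_path --pt "0 0 0.04 0 0" --pt "0 0 0.058 0 0" --pt "0 0 0.062 0 0" --pt "0 0 0.062 0 0"

```text
t: 2.05
tcp_pos: [0.4635, 0.101, 0.0628]
tool_rot: [0.091, 0.996, 0.0, 0.001]
force: [0.6, -0.2, 0.2]
finger_gap: 0.002
gripper_force: 0.0
```

Call:
send_path --pt "0 0 0.002 0 0" --pt "0 0 0.003 0 0" --pt "0 0 0.003 0 0"

```text
t: 2.35
tcp_pos: [0.4629, 0.1008, 0.0592]
tool_rot: [0.092, 0.996, 0.0, 0.001]
force: [-0.5, -0.1, 0.3]
finger_gap: 0.0
gripper_force: 0.0
```

```bash
python3 m.py
```

```text
t 2.35 tcp plate x,y [ 0.0012 -0.0948] z 0.0592 toolx ang vs plate -3.141 tool z [ 0.002 -0.    -1.   ] F [-0.5 -0.1  0.3] gap 0.0
```

Call:
send_path --pt "0 0 0.001 0 0" --pt "0 0 0.0015 0 0" --pt "0 0 0.0015 0 0"

```text
t: 2.65
tcp_pos: [0.4627, 0.1007, 0.0573]
tool_rot: [0.092, 0.996, -0.0, 0.001]
force: [-1.5, 0.7, 6.2]
finger_gap: 0.001
gripper_force: 2.9
```

Call:
send_path --pt "0 0 0.001 0 0" --pt "0 0 0.001 0 0"

```text
t: 2.85
tcp_pos: [0.4627, 0.1005, 0.057]
tool_rot: [0.092, 0.996, -0.0, 0.001]
force: [-1.0, -1.6, 12.7]
finger_gap: -0.001
gripper_force: 6.4
```

Call:
send_path --pt "0 0.004 0 0 0" --pt "0 0.008 0 0 0" --pt "0 0.012 0 0 0" --pt "0 0.016 0 0 0" --pt "0 0.02 0 0 0" --pt "0 0.024 0 0 0" --pt "0 0.028 0 0 0" --pt "0 0.032 0 0 0" --pt "0 0.036 0 0 0" --pt "0 0.036 0 0 0"

```text
t: 3.85
tcp_pos: [0.4704, 0.1368, 0.0573]
tool_rot: [0.092, 0.996, 0.001, 0.002]
force: [0.3, 1.1, 11.6]
finger_gap: -0.004
gripper_force: 6.2
```

Call:
send_path --pt "0 0 -0.005 0 0" --pt "0 0 -0.025 0 0" --pt "0 -0.03 -0.04 0 0" --pt "0 -0.08 -0.06 0 0" --pt "0 -0.08 -0.06 0 0"

```text
t: 4.35
tcp_pos: [0.4544, 0.0543, 0.1172]
tool_rot: [0.094, 0.996, -0.0, 0.001]
force: [-0.1, 0.2, -0.9]
finger_gap: -0.0
gripper_force: 0.0
```

```bash
cat >> h.py <<'E'
def where(p,roi=(150,215,312,335)):
    from m import O,X,Y
    _,br,sh=look(p,roi)
    for m in sh:
        c,w,e,mean=rect(p,m,.028);d=c-O;print("shaft plate x,y",np.round([d@X,d@Y],4),"ang",np.arctan2(w@Y,w@X).round(3),np.round(e,1))
E
python3 - <<'E'
from h import *
import cv2
from m import manip, vision, workorder
p=vision.snapshot("top");cv2.imwrite("pics/t2.png",cv2.resize(p["pixels"][200:350,130:330,::-1],None,fx=3,fy=3));where(p)
E
```

```text
t 4.35 tcp plate x,y [ 0.0014 -0.1421] z 0.1172 toolx ang vs plate 3.137 tool z [ 0.002 -0.001 -1.   ] F [-0.1  0.2 -0.9] gap -0.0
shaft plate x,y [ 0.0152 -0.1162] ang 1.649 [43.8 78.9]
shaft plate x,y [-0.0757  0.015 ] ang 1.335 [ 31.8 158.2]
```

View pics/t2.png

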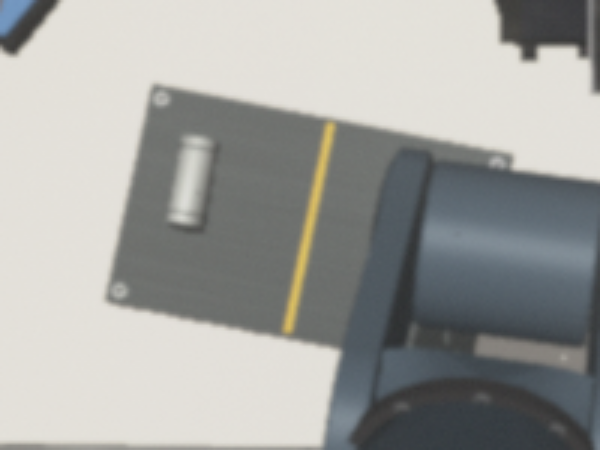

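The arm hides the right half of the plate in the top view, and the short shaft at crop (192,182) is unmoved. I'll use the side view instead.

```bash
cat > sd.py <<'E'
from h import *
from m import manip,O,X,Y, vision, workorder
import sys
p=vision.snapshot("side")
if len(sys.argv)>1: cv2.imwrite(sys.argv[1],cv2.resize(p["pixels"][250:360,280:410,::-1],None,fx=5,fy=5))
# depth points above the plate, in plate frame
u,v=np.meshgrid(np.arange(640),np.arange(480));r=p["range_z"];f=240/np.tan(np.radians(float(p["fov_y"]))/2)
W=np.stack([(u-p["cx"])/f*r,(v-p["cy"])/f*r,r],-1);W=(W-p["t"])@p["R"]
x=(W[...,:2]-O)@X;y=(W[...,:2]-O)@Y;z=W[...,2]
m=((r>0)&(abs(x)<.07)&(abs(y)<.12)&(z>.024)&(z<.042)).astype(np.uint8)
n,l,st,_=cv2.connectedComponentsWithStats(m)
for k in range(1,n):
    if st[k,4]<60: continue
    s=l==k;P=np.c_[x[s],y[s]].astype(np.float32);c,w=axis(P);t=(P-c)@w
    print("shaft depth: mid",c.round(4),"x range",np.percentile(P[:,0],[1,99]).round(4),"ang",np.arctan2(w[1],w[0]).round(3),"len",np.ptp(t).round(4),"z95",np.percentile(z[s],95).round(4),s.sum())
E
python3 sd.py pics/s3.png
```

```text
t 4.4 tcp plate x,y [ 0.0012 -0.1411] z 0.1167 toolx ang vs plate 3.138 tool z [ 0.001 -0.    -1.   ] F [-0.3  0.3  0.2] gap 0.003
shaft depth: mid [-0.0022 -0.0597] x range [-0.0494  0.0474] ang -0.017 len 0.0989 z95 0.0362 380
shaft depth: mid [0.0142 0.0894] x range [-0.0136  0.043 ] ang 0.063 len 0.0583 z95 0.0362 301
```

View pics/s3.png

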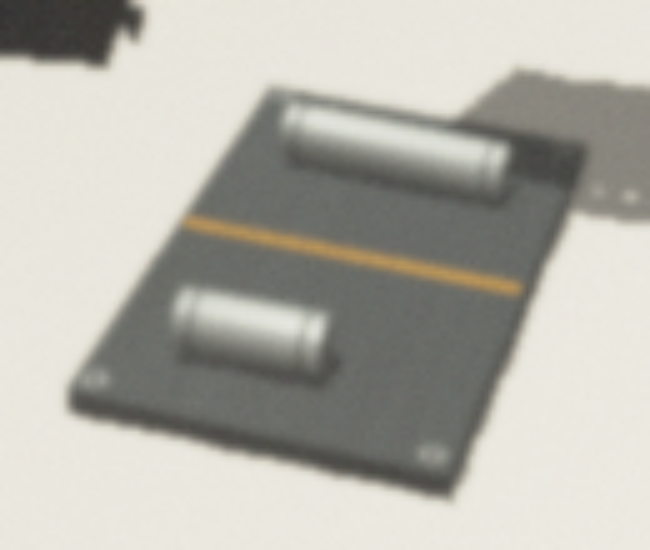

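The side view shows the long shaft at crop (395,150), rolled about 19 mm and still parallel to the line, so it isn't slipping. Next stroke.

Call:
send_path --pt "0 0.04 0 0 0" --pt "0 0.0645 0.02 0 0" --pt "0 0.0645 0.05 0 0" --pt "0 0.0645 0.057 0 0" --pt "0 0.0645 0.06 0 0" --pt "0 0.0645 0.06 0 0" --pt "0 0.0685 0.06 0 0" --pt "0 0.0725 0.06 0 0" --pt "0 0.0765 0.06 0 0" --pt "0 0.0805 0.06 0 0" --pt "0 0.0845 0.06 0 0" --pt "0 0.0885 0.06 0 0" --pt "0 0.0925 0.06 0 0" --pt "0 0.0965 0.06 0 0" --pt "0 0.1005 0.06 0 0" --pt "0 0.1045 0.06 0 0" --pt "0 0.1045 0.06 0 0"

```text
t: 6.15
tcp_pos: [0.4731, 0.161, 0.0558]
tool_rot: [0.091, 0.996, 0.0, -0.0]
force: [-0.8, 0.6, 2.9]
finger_gap: -0.0
gripper_force: 1.1
```

Call:
send_path --pt "0 0 -0.005 0 0" --pt "0 0 -0.02 0 0" --pt "0 -0.02 -0.02 0 0" --pt "0 -0.02 -0.02 0 0"

```text
t: 6.55
tcp_pos: [0.4693, 0.1394, 0.0761]
tool_rot: [0.093, 0.996, -0.0, -0.0]
force: [-0.6, -0.3, -0.5]
finger_gap: 0.001
gripper_force: 0.0
```

```bash
python3 sd.py
```

```text
t 6.55 tcp plate x,y [ 0.0005 -0.0557] z 0.0761 toolx ang vs plate 3.14 tool z [-0.001 -0.    -1.   ] F [-0.6 -0.3 -0.5] gap 0.001
shaft depth: mid [-0.0023 -0.0398] x range [-0.0492  0.0476] ang -0.021 len 0.0982 z95 0.036 396
shaft depth: mid [0.0136 0.0895] x range [-0.0142  0.0436] ang 0.056 len 0.0595 z95 0.0361 308
```

Call:
send_path --pt "0 0 0.012 0 0" --pt "0 0 0.017 0 0" --pt "0 0 0.02 0 0" --pt "0 0 0.02 0 0" --pt "0 0.004 0.02 0 0" --pt "0 0.008 0.02 0 0" --pt "0 0.012 0.02 0 0" --pt "0 0.016 0.02 0 0" --pt "0 0.02 0.02 0 0" --pt "0 0.024 0.02 0 0" --pt "0 0.028 0.02 0 0" --pt "0 0.032 0.02 0 0" --pt "0 0.034 0.02 0 0" --pt "0 0.034 0.02 0 0"

```text
t: 8.0
tcp_pos: [0.4769, 0.1754, 0.0566]
tool_rot: [0.092, 0.996, 0.001, 0.001]
force: [-1.3, 4.0, 13.3]
finger_gap: -0.002
gripper_force: 6.7
```

Call:
send_path --pt "0 0 -0.005 0 0" --pt "0 0 -0.02 0 0" --pt "0 -0.017 -0.02 0 0" --pt "0 -0.017 -0.02 0 0"

```text
t: 8.4
tcp_pos: [0.472, 0.1567, 0.0754]
tool_rot: [0.092, 0.996, -0.0, -0.001]
force: [-0.1, -0.3, 0.3]
finger_gap: -0.002
gripper_force: 0.0
```

```bash
python3 sd.py
```

```text
t 8.4 tcp plate x,y [ 0.     -0.0381] z 0.0754 toolx ang vs plate 3.141 tool z [-0.002 -0.    -1.   ] F [-0.1 -0.3  0.3] gap -0.002
shaft depth: mid [-0.0014 -0.0226] x range [-0.0488  0.0486] ang -0.017 len 0.0983 z95 0.0362 407
shaft depth: mid [0.0142 0.0894] x range [-0.0137  0.0436] ang 0.059 len 0.0591 z95 0.0361 302
```

Call:
send_path --pt "0 0 0.012 0 0" --pt "0 0 0.017 0 0" --pt "0 0 0.02 0 0" --pt "0 0 0.02 0 0" --pt "0 0.004 0.02 0 0" --pt "0 0.008 0.02 0 0" --pt "0 0.012 0.02 0 0" --pt "0 0.016 0.02 0 0" --pt "0 0.02 0.02 0 0" --pt "0 0.024 0.02 0 0" --pt "0 0.028 0.02 0 0" --pt "0 0.032 0.02 0 0" --pt "0 0.034 0.02 0 0" --pt "0 0.034 0.02 0 0"

```text
t: 9.85
tcp_pos: [0.4799, 0.1922, 0.0568]
tool_rot: [0.092, 0.996, 0.001, 0.001]
force: [-1.7, 2.8, 14.9]
finger_gap: -0.0
gripper_force: 7.6
```

Call:
send_path --pt "0 0 -0.005 0 0" --pt "0 0 -0.02 0 0" --pt "0 -0.014 -0.02 0 0" --pt "0 -0.014 -0.02 0 0"

```text
t: 10.25
tcp_pos: [0.4755, 0.1757, 0.0751]
tool_rot: [0.092, 0.996, -0.0, -0.001]
force: [0.5, 0.5, -1.2]
finger_gap: 0.0
gripper_force: 0.0
```

```bash
python3 sd.py
```

```text
t 10.25 tcp plate x,y [-0.0001 -0.0188] z 0.0751 toolx ang vs plate 3.141 tool z [-0.002 -0.001 -1.   ] F [ 0.5  0.5 -1.2] gap 0.0
shaft depth: mid [-0.0008 -0.0047] x range [-0.048  0.049] ang -0.022 len 0.0987 z95 0.0363 423
shaft depth: mid [0.0138 0.0894] x range [-0.0136  0.0436] ang 0.065 len 0.0586 z95 0.0364 305
```

Call:
send_path --pt "0 0 0.012 0 0" --pt "0 0 0.017 0 0" --pt "0 0 0.02 0 0" --pt "0 0 0.02 0 0" --pt "0 0.004 0.02 0 0" --pt "0 0.008 0.02 0 0" --pt "0 0.012 0.02 0 0" --pt "0 0.016 0.02 0 0" --pt "0 0.019 0.02 0 0" --pt "0 0.021 0.02 0 0" --pt "0 0.022 0.02 0 0" --pt "0 0.022 0.02 0 0" --pt "0 0.022 0.02 0 0"

```text
t: 11.6
tcp_pos: [0.4808, 0.1993, 0.0576]
tool_rot: [0.092, 0.996, 0.001, 0.001]
force: [-2.9, 1.1, 22.4]
finger_gap: -0.0
gripper_force: 11.1
```

Call:
send_path --pt "0 0 -0.003 0 0" --pt "0 0 -0.02 0 0" --pt "0 0 -0.06 0 0" --pt "0 0 -0.1 0 0" --pt "0 0 -0.14 0 0" --pt "0 0 -0.18 0 0" --pt "0 0.05 -0.18 0 0" --pt "0 0.1 -0.18 0 0" --pt "0 0.15 -0.18 0 0" --pt "0 0.2 -0.18 0 0" --pt "0 0.25 -0.18 0 0" --pt "0 0.3 -0.18 0 0" --pt "0 0.35 -0.18 0 0" --pt "0 0.35 -0.18 0 0" --pt "0 0.35 -0.18 0 0"

```text
t: 13.1
tcp_pos: [0.5434, 0.5435, 0.2327]
tool_rot: [0.091, 0.996, -0.001, -0.001]
force: [-0.1, 0.4, -0.5]
finger_gap: 0.001
gripper_force: 0.0
```

```bash
python3 sd.py
python3 - <<'E'
from h import *
from m import manip, vision, workorder
p=vision.snapshot("top");cv2.imwrite("pics/t4.png",cv2.resize(p["pixels"][200:350,130:330,::-1],None,fx=3,fy=3));where(p)
E
```

```text
t 13.1 tcp plate x,y [-0.0006  0.3552] z 0.2327 toolx ang vs plate -3.139 tool z [-0.003 -0.003 -1.   ] F [-0.1  0.4 -0.5] gap 0.001
shaft depth: mid [-0.0004  0.0067] x range [-0.0476  0.0492] ang -0.019 len 0.0987 z95 0.0362 425
shaft depth: mid [0.0143 0.0894] x range [-0.0137  0.0435] ang 0.066 len 0.0584 z95 0.036 303
t 13.15 tcp plate x,y [-2.00e-04  3.54e-01] z 0.2334 toolx ang vs plate -3.141 tool z [-0.003 -0.003 -1.   ] F [ 0.2 -0.7  0.1] gap -0.001
shaft plate x,y [ 0.0046 -0.0003] ang -0.041 [ 21.8 104.9]
shaft plate x,y [0.0168 0.0828] ang 0.015 [22.  60.6]
```

View pics/t4.png

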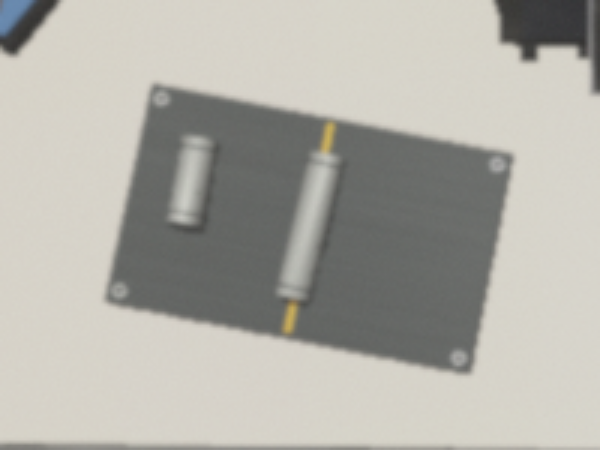

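The long shaft lies centred over the brass line: its ends are at crop (324,158) and (293,293), with brass showing at both. The short shaft is unmoved and the arm is clear.

```bash
python3 -c "
from station import manip, vision, workorder
print(workorder.sign_off())"
```

```text
the job is handed in; nothing more can be done
None
```

The long shaft was rolled about 85 mm in five fingertip strokes and measures 0.3 mm off the brass line, 5 mm from its middle and about 0.04 rad off parallel; the short shaft is unmoved, the arm is clear, and the job is handed in (no verdict returned; the bystanders' final positions were not measured).

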